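Cover the hull, then mist the fuselage half

ROBOT

A 6-joint arm with a two-finger parallel gripper is mounted at the origin on the work surface. World frame = base frame: x ahead of the robot, y to its left, z up, the work surface at z = 0. Lengths are in mm, angles in rad, forces in N, time in s.
With the tool pointing down it reaches from about 350 to 975 mm from the base axis. Payload 7.1 kg.
Tool frame: the origin (TCP) lies between the finger pads; the fingertips stand 19 mm ahead of it and the grasp point (between the pads) is the TCP; z points along the fingers, y is the line along which they close (so a half turn about z gives the same grasp; the last joint's range is limited). The gripper opens to 88 mm and grips with 3 to 60 N. Pads are 20 mm wide; open, the fingers measure 115 mm over their backs; the gripper's body (75 mm by 178 mm) begins 61 mm behind the grasp point.
Start: joints at [1.122, 0.423, 1.63, -0, 1.089, -0.019], TCP at [260.398, 568.153, 241.675] pointing down, gripper open.
Joint ranges: [-3, 3], [-0.9, 2.11], [0.09, 2.58], [-1.31, 4.45], [0.11, 2.69], [-2.54, 2.54]. Speed limits (rad/s): [2.39, 2.39, 3.01, 3.14, 3.14, 3.14].

INTERFACE

Orientations are given as a rotation vector (axis times angle).
In Python, from workcell import ctrl gives the robot as it stands.
- The arm moves only by the tool arm_command, never from a script. Its argument "series" is a list of rows, each an object with "linear": the shift along the tool's x, y, z in m, a list of three; "turn": the turn about the tool's z in rad. A call has 1 to 10 rows; each row shifts and turns the commanded pose from where the row before left it, along the tool's axes as they then stand; what a row does not reach is not made up. A row lasts 1/10 s, in which the tool goes at most 50 mm and 8.59 degrees, less where a joint would pass 70% of its speed; a pose out of reach is approached as far as the arm can. A call with a gripper value outside its range is refused whole. "jaw" is the opening, from -1 (shut) to 1 (fully open), set as the call begins (left out, the last holds). The fingers move at their own pace and stop on an object; the grip force is fixed at half the most. Time passes only in rows, so rows that do not move let the fingers close. It gives the time, the measured TCP pose, the force, the opening and the grip force at its end, in the units of the state.
- ctrl.get_obs(): the state, without advancing time (a new reading comes with each control period).
- ctrl.get_image(name): name is "scene" or "top" or "wrist"; returns a dict with "frame" (384x512x3 uint8, blue, green, red), "fx", "fy", "cx", "cy" (pixels), "rvec" (rotation vector, rad) and "tvec" (3), from world to camera coordinates, as OpenCV has them. Camera axes: x right, y down, z forward; pixel columns grow to the right and rows downward; lengths in mm; the calibration is good to about 2 mm. A picture is of the moment at which its call begins. There is no depth.
- ctrl.close_job(): hands the job in; it is judged then, once.
The state is a dict: "t": time; "qpos": joint angles; "qvel": joint speeds; "joint_torque": joint torques, N m; "ee_pos": TCP position; "orientation": TCP orientation; "ft_force": force on the tool from outside, world axes, zero at the start; "moment": the same for the moment, N m; "width": finger opening in mm; "grasp_force": force on a finger pad.
Only numpy, scipy, OpenCV 4.12 (cv2) and the standard library are available. Lean on these libraries where they do the work, as an engineer would, in place of code of your own. Each camera call takes 0.05 s, during which the arm holds its last target. There are 200 camera calls.

TASK

Fold the smoked dust flap fully down over the battleship hull, so that no overspray reaches it. Then, with the flap down, press the nozzle cap of the slim spray can, the one clamped in front of the aircraft fuselage half, right down for a moment and let it spring back up. Do not spray before the hull is covered, do not work the squat pump dispenser, and leave everything else where it is.

Things in the scene. Friction and masses are not known exactly. Their poses are not given: they have to be found in the camera images.
- shelf: Fixed open-fronted white laminate shelf unit, 175 mm deep (its x), 264 mm wide (its y), 83 mm high, holding the hull and the jar. Origin: centre of its underside. Its x axis points from its open front to its back, where the flap is hinged; z up. It stands left or right of centre.
- flap (a joint): Angle (rad) of the smoked acrylic flap hinged along the top of the shelf's back. 0 = fully down, level over the shelf, at its stop; it grows as the free edge rises and swings back towards the hinge, at most 1.4. It starts partly open, 0.5 to 1.0. A stiff hinge keeps it wherever it is left; about 1 to 4 N near the free edge pushes it down.
- flap_hinge (a point): Point on the hinge line, mid-width, on the flap's upper (outer) face. At any flap angle a, a point s from the hinge line on that face lies s*cos(a) towards the shelf's front (-x of the shelf) and s*sin(a) up from here, to within 2 mm. 90 mm above the desk.
- flap_press (a point): The flap is 4 mm thick, 262 mm wide, 181 mm from hinge to free edge, with a 10 mm square aluminium bar along the free edge. This point, a good place to push it down, is on its upper face, mid-width, 145 mm from the hinge line (36 mm short of the free edge). It moves with the flap; its z axis is the face's outward normal.
- station: Fixed white spray station: base plate 275 x 110 x 12 mm. Origin: under the can's axis. Its x axis points from the can to the paint stand. The slim grey spray can (45 mm diameter, its top 139 mm above the desk) stands on the origin in a dark clamp; the paint stand, a 100 mm cork disc 115 mm above the desk, is 145 mm from it along x.
- cap_top (a point): Centre of the top of the spray can's white nozzle cap, a round button of 22 mm diameter, 159 mm above the desk when up; it moves down with the cap. When fully down the top is still 14 mm above the can's top.
- cap (a joint): How far the nozzle cap is pressed down, in m: 0 = up, 0.006 = fully down at its stop. The spring takes 1.8 N at first and 5.4 N when fully down, and lifts the cap again when let go.
- pump_top (a point): Centre of the sprung dish (52 mm diameter) on top of the squat steel pump dispenser (fixed, 72 mm diameter, 107 mm high in all) that stands beside the spray can, about 100 mm from it. Not to be pressed.
- pump_dish (a joint): How far the dispenser's dish is pressed down, in m: 0 = up, 0.010 = fully down. Leave it up.
- hull_mid (a point): Grey battleship hull, 225 mm long, 32 mm wide, 48 mm high over its superstructure, loose on the shelf's floor, under the flap; point at its middle, 13 mm above its keel. Leave it.
- jar_mid (a point): Small blue glass jar of spare propellers, 36 mm diameter, 42 mm high, loose on the shelf's floor in front of the hull; point at its middle. Leave it; it stays clear below the closed flap.
- fuselage_mid (a point): Tan plastic aircraft fuselage half, 175 mm long, 34 mm wide, 20 mm high, lying loose flat side down on the paint stand's disc, across the spray; point at its middle. Leave it.
- bender_mid (a point): Brass photo-etch bending tool, a 60 x 90 mm plate with a knob, 24 mm high, lying loose on the desk near the middle. Point at its middle, 6 mm up. Leave it.
- tweezers_mid (a point): Steel tweezers, 127 mm long, 8 mm high, lying loose on the desk beside the spray station, on the side away from the dispenser. Point at their middle. Leave them.
- sander_mid (a point): Grey sanding block with cork foot, 35 x 80 x 19 mm, loose on the desk between shelf and station, towards the back. Point at its middle. Leave it.

How it is judged (in metres and radians):
On the way, in this order (a step that is already met when the one before it is completed fails the run):
1. the flap is fully down (value of joint flap below 0.06 rad), for 0.2 s.
2. the spray can's nozzle cap is pressed right down while the flap is down (value of joint flap below 0.06 rad and value of joint cap above 0.0048 m), for 0.1 s.
3. the cap has sprung back up (value of joint cap below 0.001 m), for 0.2 s.
At the end, for the whole second after the job is handed in: The flap is down (within 0.06 rad of its stop), the nozzle cap and the dispenser's dish are up again (within 1 mm and 2 mm), and the hull, jar, fuselage half, bending tool, tweezers and sanding block are within 20 mm of where they started (value of joint flap below 0.06 rad and value of joint cap below 0.001 m and value of joint pump_dish below 0.002 m and distance of each of hull_mid, jar_mid, fuselage_mid, bender_mid, tweezers_mid, sander_mid from where it was at the start of the episode below 0.02 m); the robot touches nothing.
It fails at once if the nozzle cap is pressed (more than 3 mm) while the flap is not down (more than 0.12 rad open) (value of joint cap above 0.003 m and value of joint flap above 0.12 rad).
It fails at once if the squat dispenser's dish is pressed by more than 4 mm (value of joint pump_dish above 0.004 m).
It fails at once if the half-built grey battleship hull, glass jar, fuselage half, brass bending tool, tweezers, sanding block: any of them is moved by more than 20 mm (distance of any of hull_mid, jar_mid, fuselage_mid, bender_mid, tweezers_mid, sander_mid from where it was at the start of the episode above 0.02 m).
It also fails if it takes over 42 s, if anything falls off the work surface, if the arm or the gripper's body presses on something with over 40 N, if the wrist force passes 120 N, or if a joint passes its speed limit or range.

## Working session

There is one attempt and no reset: what is moved stays moved. The work goes in short steps, Python scripts to look and compute and a tool call to move; the robot and the scene stay as the last step left them, time stands still between calls to the robot, and variables do not carry over. Pictures are saved under pics/ and viewed, at most 10 in all, crops included, and the job is handed in when it is done.

Besides the shell and the picture viewer there is one more tool, called after ">>>" in YAML: its name, and indented under it one key for each argument. arm_command: Moves the arm, as the interface text tells. Its arguments: {"type":"object","properties":{"series":{"type":"array"},"jaw":{"type":"number"}},"required":["series"]}

```bash
mkdir -p pics; cat > h.py <<'E'
import numpy as np, cv2, pickle
from workcell import ctrl
def cam(n,f=None):
    d=ctrl.get_image(n)
    if f: cv2.imwrite('pics/'+f,d['frame'])
    return d
def ray(d,u,v):
    R=cv2.Rodrigues(np.array(d['rvec'],float))[0]; t=np.array(d['tvec'],float).ravel()
    return -R.T@t, R.T@np.array([(u-d['cx'])/d['fx'],(v-d['cy'])/d['fy'],1])
def onz(d,u,v,z):
    c,r=ray(d,u,v); return c+r*(z-c[2])/r[2]
def proj(d,p):
    return cv2.projectPoints(np.array(p,float).reshape(-1,3),np.array(d['rvec'],float),np.array(d['tvec'],float),np.array([[d['fx'],0,d['cx']],[0,d['fy'],d['cy']],[0,0,1.]]),None)[0].reshape(-1,2)
E
python3 - <<'E'
from h import *
D={n:cam(n) for n in('top','scene')}
pickle.dump(D,open('d.pkl','wb'))
for n in D: cv2.imwrite(f'pics/{n}.png',cv2.resize(D[n]['frame'],(768,576)))
for n in D: print(n,ray(D[n],256,192))
o=ctrl.get_obs();print(o['t'],o['ee_pos'],o['orientation'],o['width'])
E
```

```text
top (array([ 429.94158459,   27.74099861, 1057.66180133]), array([ 0.16760484,  0.00182869, -0.98589373]))
scene (array([ 901.45068447, -484.75229934,  821.73254018]), array([-0.33850699,  0.5658721 , -0.75182669]))
0.1 [260.21234121 567.74862415 241.01701128] [-6.69850847e-01 -3.06902917e+00  2.00466996e-03] 87.76185775620537
```

View pics/top.png

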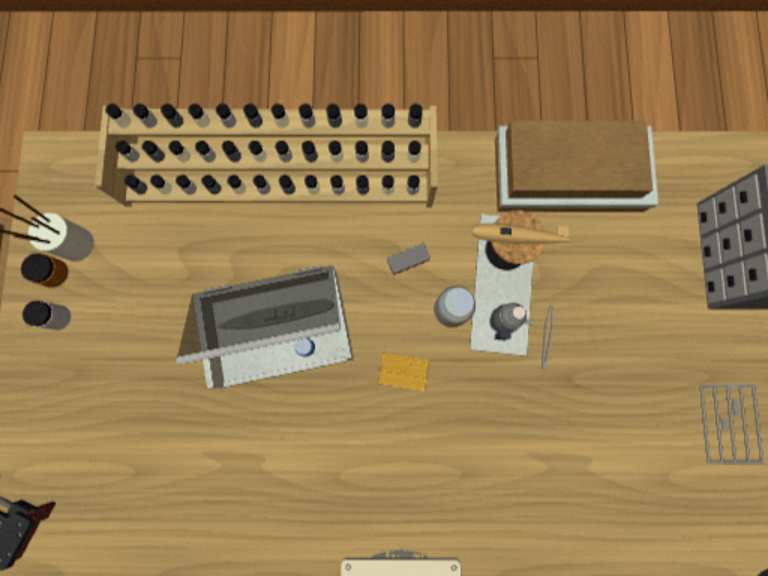

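View pics/scene.png

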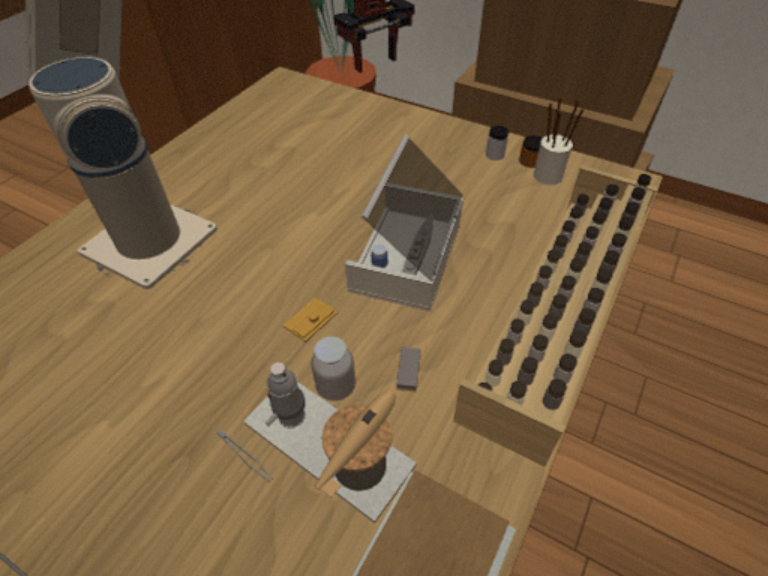

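The top view shows the shelf on the left, with the flap bar running from about (178,360) to (340,328). The cap is at (519,314) and the dispenser dish at (456,302). In the scene view the bar runs from (407,138) to (366,218) and the cap is at (278,370). Next I'll measure these.

```bash
cat >> h.py <<'E'
def tri(rs):
    A=np.zeros((3,3));b=np.zeros(3)
    for c,r in rs:
        r=r/np.linalg.norm(r);P=np.eye(3)-np.outer(r,r);A+=P;b+=P@c
    x=np.linalg.solve(A,b)
    return x,[np.linalg.norm(np.cross(x-c,r/np.linalg.norm(r))) for c,r in rs]
E
python3 - <<'E'
from h import *
D=pickle.load(open('d.pkl','rb'));T,S=D['top'],D['scene']
k=1.5
def two(a,b): return tri([ray(T,a[0]/k,a[1]/k),ray(S,b[0]/k,b[1]/k)])
print('cap tri',two((519,314),(278,370)))
print('barL',two((178,360),(407,138)));print('barR',two((340,328),(366,218)))
print('pump',onz(T,456/k,302/k,107), two((457,300),(330,350)))
for n,p,z in [('FL',(211,386),0),('FR',(351,357),0),('BR',(333,268),83),('BL',(193,295),83),('stn BL',(482,214),12),('stnBR',(533,220),12),('stnFR',(526,354),12),('stnFL',(471,348),12)]:
    print(n,onz(T,p[0]/k,p[1]/k,z))
# cap masks
for n,(u,v) in (('top',(519,314)),('scene',(278,370))):
    d=D[n];u,v=int(u/k),int(v/k);print(n,d['frame'][v,u])
    c=d['frame'][v-40:v+40,u-40:u+40];cv2.imwrite(f'pics/c_{n}.png',cv2.resize(c,None,fx=5,fy=5,interpolation=0))
a=T['frame'][165:270,105:245];cv2.imwrite('pics/fl.png',cv2.resize(a,None,fx=5,fy=5,interpolation=0))
b=S['frame'][85:210,225:320];cv2.imwrite('pics/fls.png',cv2.resize(b,None,fx=4.5,fy=4.5,interpolation=0))
pad=lambda x:cv2.resize(x,(400,400),interpolation=0)
cc=np.hstack([pad(T['frame'][160:240,295:375]),pad(S['frame'][207:287,145:225])]);cv2.imwrite('pics/caps.png',cc)
E
```

```text
cap tri (array([ 541.41102799, -198.41547923,  150.92993604]), [np.float64(2.371758056568801), np.float64(2.3717580565687673)])
barL (array([459.71233542, 355.61086057, 203.74449844]), [np.float64(1.00781223120777), np.float64(1.0078122312075937)])
barR (array([512.92778782, 101.63480056, 205.1159041 ]), [np.float64(3.6568776203957243), np.float64(3.6568776203956124)])
pump [566.39892585 -99.43152535 107.        ] (array([ 569.48248362, -102.78458845,  103.30906125]), [np.float64(1.4623289613284456), np.float64(1.4623289613284798)])
FL [416.00700059 365.26950884   0.        ]
FR [472.58899405  94.00532847   0.        ]
BR [633.14397091 124.40785444  83.        ]
BL [581.83002867 381.76693549  83.        ]
stn BL [ 760.28046431 -168.65754888   12.        ]
stnBR [ 747.79258335 -271.30858567   12.        ]
stnFR [ 478.77345792 -245.27456753   12.        ]
stnFL [ 490.03793114 -139.28333818   12.        ]
top [185 203 217]
scene [160 170 188]
```

View pics/fl.png

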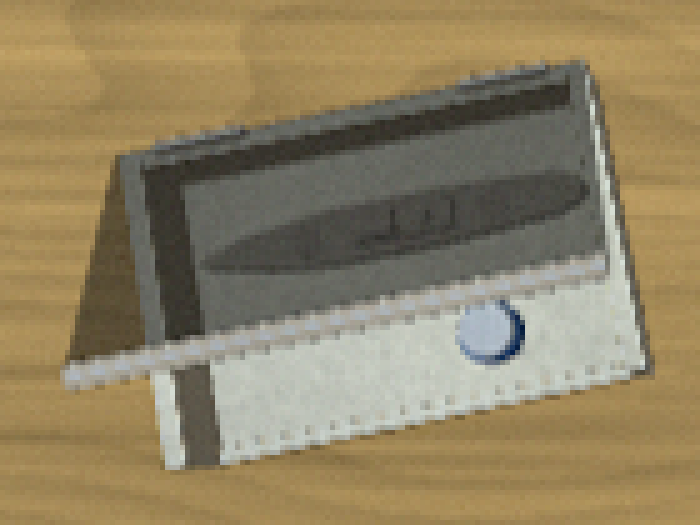

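View pics/fls.png

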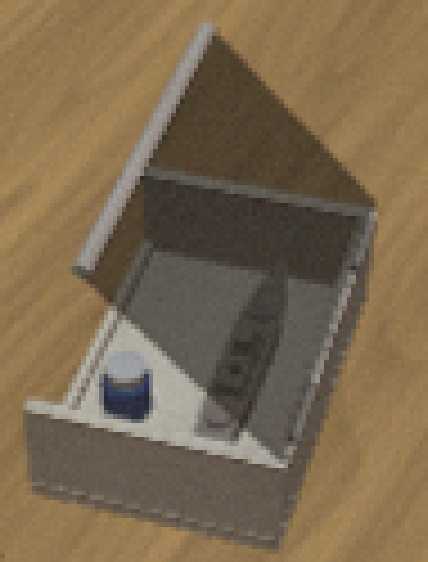

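View pics/caps.png

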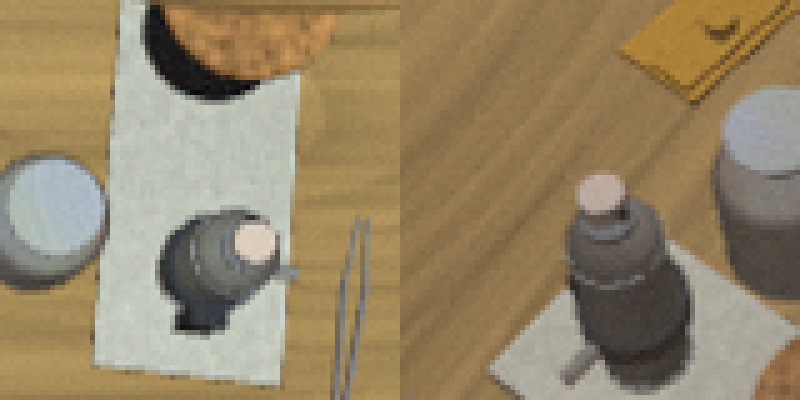

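The crops give the hinge edge at top-view pixels (129,196)–(222,177) and the bar from (118,240) to (226,218). The cap is at (346.2,208.4) in the top view and (185.4,244.6) in the scene view.

```bash
python3 - <<'E'
from h import *
D=pickle.load(open('d.pkl','rb'));T,S=D['top'],D['scene']
np.set_printoptions(precision=1,suppress=True)
print('cap',tri([ray(T,346.2,208.4),ray(S,185.4,244.6)]),onz(T,346.2,208.4,159),onz(S,185.4,244.6,159))
a,b=onz(T,129,196.4,90),onz(T,222,177.4,90)
print('hinge',a,b,np.linalg.norm(a-b),(a+b)/2)
sx=lambda x,y:(x/4.5+225,y/4.5+85)
tx=lambda x,y:(x/5+105,y/5+165)
L=tri([ray(T,*tx(68,375)),ray(S,*sx(208,28))]);R=tri([ray(T,*tx(605,267)),ray(S,*sx(82,268))])
print('bar',L,R,np.linalg.norm(L[0]-R[0]))
m=(L[0]+R[0])/2;w=(b-a)/np.linalg.norm(b-a);xs=np.array([-w[1],w[0],0])
H=(a+b)/2;d=m-H;print('xs',xs,'fwd',-d@xs,'up',d[2],'lat',d@w,'ang',np.arctan2(d[2],-d@xs))
o=ctrl.get_obs();Rm=cv2.Rodrigues(np.array(o['orientation']))[0];print(Rm,o['ee_pos'])
for A in (.72,.5,.25,0):
    p=H-xs*145*np.cos(A);p[2]=90+145*np.sin(A)+19;print(A,p, Rm.T@(p-o['ee_pos']))
print('Tool shift for xs -40:',Rm.T@(-40*xs))
E
```

```text
cap (array([ 542.6, -197.2,  158.8]), [np.float64(2.1033624578376733), np.float64(2.1033624578376564)]) [ 541.1 -198.7  159. ] [ 544.4 -196.   159. ]
hinge [581.5 378.4  90. ] [635.3 123.8  90. ] 260.19308038037497 [608.4 251.1  90. ]
bar (array([459.7, 354.6, 207. ]), [np.float64(1.1167288748833974), np.float64(1.1167288748834876)]) (array([512.1, 102.1, 207.5]), [np.float64(2.137368268024842), np.float64(2.1373682680247086)]) 257.92460797476355
xs [1.  0.2 0. ] fwd 124.51361138220294 up 117.27452881749119 lat -3.0638607754585427 ang 0.7554673292909578
[[-0.9  0.4 -0. ]
 [ 0.4  0.9 -0. ]
 [ 0.  -0.  -1. ]] [260.2 567.7 241. ]
0.72 [501.7 228.5 204.6] [-360.9 -207.7   36.7]
0.5 [483.9 224.8 178.5] [-346.2 -218.5   62.8]
0.25 [470.9 222.  144.9] [-335.6 -226.4   96.4]
0 [466.5 221.1 109. ] [-332.  -229.   132.3]
Tool shift for xs -40: [ 32.1 -23.8   0. ]
```

>>> arm_command:
  series:
    - {"linear": [0, 0, -0.03], "turn": 0}
    - {"linear": [0, 0, -0.03], "turn": 0}
  jaw: -1

```text
t: 0.3
ee_pos: [260.0, 567.3, 300.9]
orientation: [-0.67, -3.068, 0.005]
ft_force: [0.1, 1.1, -0.5]
width: 75.3
grasp_force: 0.0
```

>>> arm_command:
  series:
    - {"linear": [-0.0368, -0.0202, 0], "turn": 0}
    - {"linear": [-0.0368, -0.0202, 0], "turn": 0}
    - {"linear": [-0.0368, -0.0202, 0], "turn": 0}
    - {"linear": [-0.0368, -0.0202, 0], "turn": 0}
    - {"linear": [-0.0368, -0.0202, 0], "turn": 0}
    - {"linear": [-0.0368, -0.0202, 0], "turn": 0}
    - {"linear": [-0.0368, -0.0202, 0], "turn": 0}
    - {"linear": [-0.0368, -0.0202, 0], "turn": 0}
    - {"linear": [-0.0368, -0.0202, 0], "turn": 0}
    - {"linear": [-0.0368, -0.0202, 0], "turn": 0}

```text
t: 1.3
ee_pos: [511.3, 229.6, 301.4]
orientation: [-0.67, -3.069, 0.0]
ft_force: [1.0, 0.4, -0.3]
width: 0.5
grasp_force: 0.0
```

>>> arm_command:
  series:
    - {"linear": [0, 0, 0], "turn": 0}
    - {"linear": [0, 0, 0], "turn": 0}
    - {"linear": [0, 0, 0], "turn": 0}

```text
t: 1.6
ee_pos: [510.1, 231.7, 301.4]
orientation: [-0.669, -3.069, 0.0]
ft_force: [-0.7, 0.4, 0.6]
width: 0.6
grasp_force: 0.0
```

>>> arm_command:
  series:
    - {"linear": [0, 0, 0.03], "turn": 0}
    - {"linear": [0, 0, 0.03], "turn": 0}
    - {"linear": [0, 0, 0.01], "turn": 0}
    - {"linear": [0, 0, 0.01], "turn": 0}
    - {"linear": [0, 0, 0.01], "turn": 0}
    - {"linear": [0, 0, 0.01], "turn": 0}

```text
t: 2.2
ee_pos: [511.4, 231.8, 202.1]
orientation: [0.669, 3.068, 0.002]
ft_force: [-0.2, -0.8, 1.7]
width: 0.3
grasp_force: 0.7
```

```bash
python3 - <<'E'
from h import *
a=cam('scene')['frame'][50:240,180:400]; cv2.imwrite('pics/s2.png',cv2.resize(a,None,fx=3,fy=3))
E
```

```text
(no output)
```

View pics/s2.png

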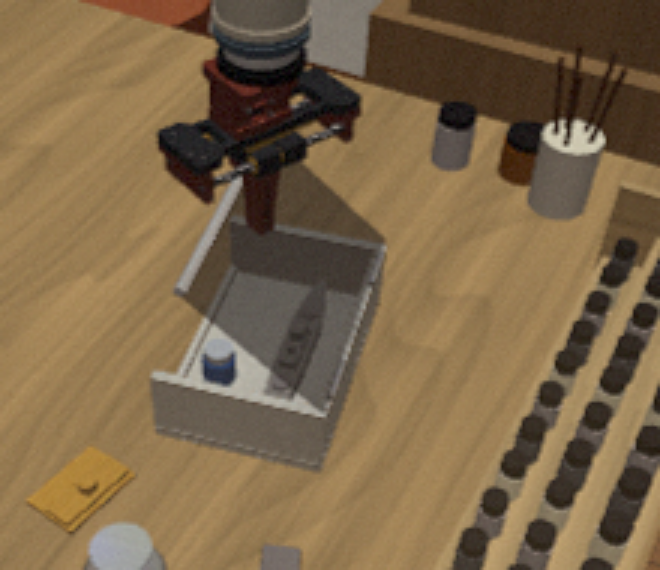

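The fingertip rests on the flap just behind the bar, at about (262,235) in the crop. Now I'll fold it down along the arc.

>>> arm_command:
  series:
    - {"linear": [0.0048, -0.0036, 0.008], "turn": 0}
    - {"linear": [0.0048, -0.0036, 0.009], "turn": 0}
    - {"linear": [0.0048, -0.0036, 0.009], "turn": 0}
    - {"linear": [0.0048, -0.0036, 0.009], "turn": 0}
    - {"linear": [0.0048, -0.0036, 0.009], "turn": 0}
    - {"linear": [0.0024, -0.0018, 0.009], "turn": 0}
    - {"linear": [0.0024, -0.0018, 0.009], "turn": 0}
    - {"linear": [0.0024, -0.0018, 0.009], "turn": 0}
    - {"linear": [0.0024, -0.0018, 0.008], "turn": 0}
    - {"linear": [0.0024, -0.0018, 0.006], "turn": 0}

```text
t: 3.25
ee_pos: [466.4, 221.5, 115.8]
orientation: [-0.67, -3.069, 0.001]
ft_force: [0.5, 0.5, 0.5]
width: 0.3
grasp_force: 0.5
```

>>> arm_command:
  series:
    - {"linear": [0, 0, 0.003], "turn": 0}
    - {"linear": [0, 0, 0.003], "turn": 0}
    - {"linear": [0, 0, 0], "turn": 0}

```text
t: 3.55
ee_pos: [466.6, 221.6, 110.3]
orientation: [-0.67, -3.069, 0.001]
ft_force: [1.3, 1.1, 1.2]
width: 0.6
grasp_force: 0.0
```

>>> arm_command:
  series:
    - {"linear": [0, 0, 0.002], "turn": 0}
    - {"linear": [0, 0, 0], "turn": 0}
    - {"linear": [0, 0, 0], "turn": 0}

```text
t: 3.85
ee_pos: [467.0, 221.7, 109.7]
orientation: [0.67, 3.069, 0.001]
ft_force: [-3.4, -1.7, 10.1]
width: 0.3
grasp_force: 5.3
```

>>> arm_command:
  series:
    - {"linear": [0, 0, 0.002], "turn": 0}
    - {"linear": [0, 0, 0], "turn": 0}
    - {"linear": [0, 0, 0], "turn": 0}

```text
t: 4.15
ee_pos: [467.0, 221.7, 109.4]
orientation: [0.67, 3.069, 0.001]
ft_force: [-8.4, -4.7, 31.2]
width: 0.8
grasp_force: 15.6
```

The force rises sharply at tip height 90 mm, so the flap is at its stop. I'll lift and move across to the cap.

>>> arm_command:
  series:
    - {"linear": [0, 0, -0.02], "turn": 0}
    - {"linear": [0, 0, -0.04], "turn": 0}
    - {"linear": [0, 0, -0.04], "turn": 0}
    - {"linear": [0, 0, -0.04], "turn": 0}
    - {"linear": [0, 0, 0], "turn": 0}

```text
t: 4.65
ee_pos: [469.8, 223.0, 252.3]
orientation: [0.668, 3.061, 0.01]
ft_force: [0.8, -0.3, -0.2]
width: -0.0
grasp_force: 0.0
```

>>> arm_command:
  series:
    - {"linear": [-0.0243, -0.035, 0], "turn": 0}
    - {"linear": [-0.0243, -0.035, 0], "turn": 0}
    - {"linear": [-0.0243, -0.035, 0], "turn": 0}
    - {"linear": [-0.0243, -0.035, 0], "turn": 0}
    - {"linear": [-0.0243, -0.035, 0], "turn": 0}
    - {"linear": [-0.0243, -0.035, 0], "turn": 0}
    - {"linear": [-0.0243, -0.035, 0], "turn": 0}
    - {"linear": [-0.0243, -0.035, 0], "turn": 0}
    - {"linear": [-0.0243, -0.035, 0], "turn": 0}
    - {"linear": [-0.0243, -0.035, 0], "turn": 0}

```text
t: 5.65
ee_pos: [541.6, -199.6, 246.0]
orientation: [-0.67, -3.069, -0.0]
ft_force: [-0.0, 0.1, -0.2]
width: 0.7
grasp_force: 0.0
```

>>> arm_command:
  series:
    - {"linear": [0, 0, 0.02], "turn": 0}
    - {"linear": [0, 0, 0.02], "turn": 0}
    - {"linear": [0, 0, 0.01], "turn": 0}
    - {"linear": [0, 0, 0], "turn": 0}
    - {"linear": [0, 0, 0], "turn": 0}

```text
t: 6.15
ee_pos: [542.0, -197.6, 196.8]
orientation: [-0.669, -3.069, 0.0]
ft_force: [0.7, -0.1, -0.1]
width: 0.5
grasp_force: 0.0
```

```bash
python3 - <<'E'
from h import *
T=cam('top');S=cam('scene')
pad=lambda x:cv2.resize(x,(400,400))
cv2.imwrite('pics/v3.png',np.vstack([np.hstack([pad(T['frame'][160:240,295:375]),pad(S['frame'][207:287,145:225])]),cv2.resize(np.hstack([T['frame'][165:270,105:245],S['frame'][100:205,205:345]]),(533*3//2,200))[:, :800]]))
E
```

```text
Traceback (most recent call last):
ValueError: all the input array dimensions except for the concatenation axis must match exactly, but along dimension 1, the array at index 0 has size 800 and the array at index 1 has size 799
```

```bash
python3 - <<'E'
from h import *
T=cam('top');S=cam('scene')
pad=lambda x:cv2.resize(x,(400,300))
cv2.imwrite('pics/v3.png',np.vstack([np.hstack([pad(T['frame'][170:230,295:375]),pad(S['frame'][207:267,145:225])]),np.hstack([pad(T['frame'][165:270,105:245]),pad(S['frame'][100:205,205:345])])]))
E
```

```text
(no output)
```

View pics/v3.png

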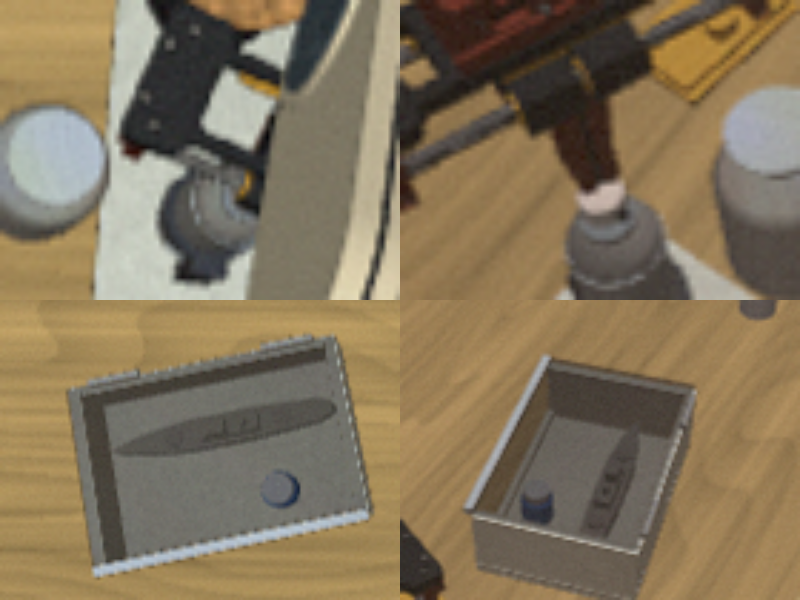

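The lower panels show the flap level and shut over the hull. In the scene panel (upper right) the tip sits right above the cap, at about (600,190). Now I'll press.

>>> arm_command:
  series:
    - {"linear": [0, 0, 0.01], "turn": 0}
    - {"linear": [0, 0, 0.006], "turn": 0}
    - {"linear": [0, 0, 0.003], "turn": 0}
    - {"linear": [0, 0, 0.003], "turn": 0}
    - {"linear": [0, 0, 0.002], "turn": 0}
    - {"linear": [0, 0, 0.001], "turn": 0}
    - {"linear": [0, 0, 0], "turn": 0}

```text
t: 7.05
ee_pos: [541.5, -197.6, 172.3]
orientation: [-0.67, -3.069, -0.0]
ft_force: [-4.0, 1.4, 10.2]
width: 0.7
grasp_force: 4.5
```

10 N is above the 5.4 N the spring takes, so the cap is at its stop. I'll press a touch more, hold, then lift away.

>>> arm_command:
  series:
    - {"linear": [0, 0, 0.0005], "turn": 0}
    - {"linear": [0, 0, 0], "turn": 0}
    - {"linear": [0, 0, 0], "turn": 0}

```text
t: 7.35
ee_pos: [541.5, -197.6, 172.2]
orientation: [-0.67, -3.069, -0.0]
ft_force: [-6.0, 2.3, 13.1]
width: 0.3
grasp_force: 6.3
```

>>> arm_command:
  series:
    - {"linear": [0, 0, -0.01], "turn": 0}
    - {"linear": [0, 0, -0.02], "turn": 0}
    - {"linear": [0, 0, -0.04], "turn": 0}
    - {"linear": [0, 0, -0.04], "turn": 0}
    - {"linear": [0, 0, 0], "turn": 0}
    - {"linear": [0, 0, 0], "turn": 0}
    - {"linear": [0, 0, 0], "turn": 0}
    - {"linear": [0, 0, 0], "turn": 0}

```text
t: 8.15
ee_pos: [541.1, -197.5, 279.6]
orientation: [-0.669, -3.067, -0.001]
ft_force: [-0.6, -0.5, 0.5]
width: 0.3
grasp_force: 0.0
```

```bash
python3 - <<'E'
from h import *
S=cam('scene')
cv2.imwrite('pics/end.png',cv2.resize(S['frame'],(768,576)))
E
```

```text
(no output)
```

View pics/end.png

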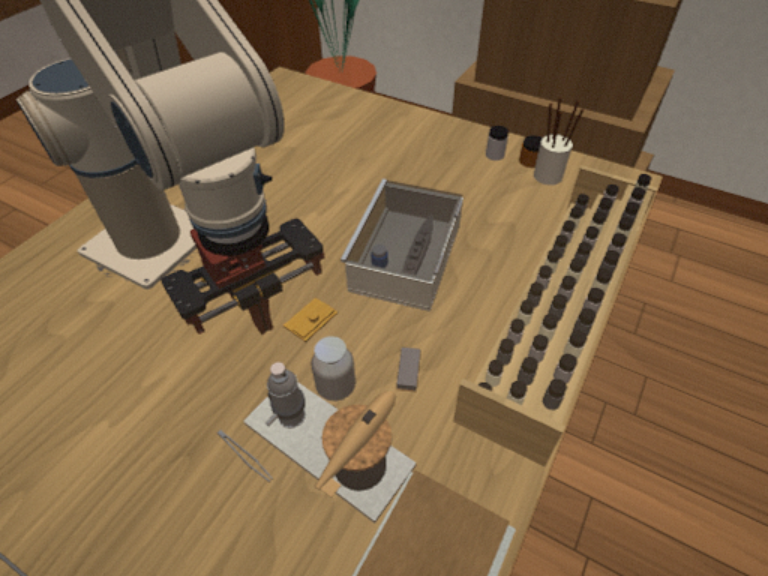

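The flap is down over the shelf, the cap is up again at (278,370), everything else is where it was, and the arm touches nothing.

```bash
python3 -c "
from workcell import ctrl
print(ctrl.close_job())"
```

```text
the job is handed in; nothing more can be done
None
```

The flap is folded fully down over the hull, the nozzle cap was pressed to its stop and sprang back, nothing else appears to have moved in the final picture, and the job is handed in; the hand-in returned no verdict.

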